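Fit the new double lid to the tin and lift off its outer lid

TASK

Take the old cracked wooden lid off the tin and drop it into the wire basket. Then pick up the new double lid by its centre knob, outer and inner lid nested together, lower it into the tin's mouth until it sits fully home (don't let it fall in), and let go of it. Finally take the outer lid by its collar, lift it alone straight up until it is well clear above the knob, with the inner lid left seated and undisturbed, and finish still holding the outer lid level over the tin; leave the tin, basket, cups and scoop standing where they are.

Things in the scene. Friction and masses are not known exactly. Their poses are not given: they have to be found in the camera images.
- tin: open round steel tin standing loose on the bench, 98 mm outside diameter, 92 mm inside, 90 mm tall, about 0.9 kg; origin at the centre of its underside, z up. At the start the old lid closes its mouth. A lid seats with its flange on the rim, 90 mm above the origin.
- old_lid: dark wooden lid lying loose in the tin's mouth, 0.12 kg. Origin: centre of its underside, z up. Plug 0-10 mm (88 mm across, 76 at the bottom), flange 10-15 mm (100 mm across), on top a straight upright ridge to grip, 15-41 mm, 60 mm long along its x, 12 mm thick along its y. On the tin its origin is 80 mm above the tin's.
- inner_lid: inner half of the new lid, aluminium, 0.18 kg, stands on the bench. Origin: centre of its underside, z up. Plug 0-12 mm (88 mm across, lowest 7 mm taper to 76), flange 12-16 mm (103 mm across), round wooden knob 20 mm thick, 16-66 mm, rising through the outer lid's collar, 26 mm showing. Seated, its origin is 78 mm above the tin's. Lifted by the knob it carries the outer lid.
- outer_lid: outer half of the new lid, steel, 0.14 kg, lies loose on the inner lid's flange. Origin: centre of its lower edge, z up; nested it is 8 mm above the inner lid's origin (2 mm side play, no latch). Skirt 0-8 mm (114 mm across, 107 inside), ring plate 8-12 mm, round upright collar to grip, 12-32 mm, 42 mm outside, 34 inside, the knob standing free in it.
- basket: rectangular steel wire basket standing loose, open at the top, 190 mm (its x) by 170 mm (its y) outside, 80 mm tall, walls and floor 4 mm, about 0.8 kg; origin at the centre of its underside, z up.
- cini0: small white ceramic cup without handle, 68 mm across the rim, 50 mm tall, a bystander; origin at the centre of its underside
- cini1: small white ceramic cup without handle, 68 mm across the rim, 50 mm tall, a bystander; origin at the centre of its underside
- cini2: small white ceramic cup without handle, 68 mm across the rim, 50 mm tall, a bystander; origin at the centre of its underside
- scoop: green plastic scoop lying on the bench, 150 mm long along its x, 30 mm tall, a bystander; origin on the bench near its middle
Not all that is in view belongs to the job. Leave any red look-alike of the inner_lid alone.

How it is judged:
On the way, in this order (a step that is already met when the one before it is completed fails the run):
1. the old lid lies in the wire basket, let go (x of old_lid in the frame of basket between -0.09 and 0.09 m and y of old_lid in the frame of basket between -0.08 and 0.08 m and z of old_lid in the frame of basket below 0.06 m and contact force between the fingers and old_lid below 0.1 N), for 0.2 s.
2. the new double lid sits home on the tin, outer lid still nested on the inner, let go (z of inner_lid in the frame of tin between 0.074 and 0.082 m and horizontal distance between inner_lid and tin below 0.006 m and angle between each of inner_lid, outer_lid's own z axis and vertical below 0.07 rad and z of outer_lid in the frame of inner_lid below 0.012 m and contact force between the fingers and inner_lid below 0.1 N and contact force between the fingers and outer_lid below 0.1 N), for 0.2 s.
At the end, for the whole second after the job is handed in: Old lid in the basket; inner lid home in the tin (origin 74-82 mm above the tin's, within 6 mm of its axis, tilt under 0.07 rad); outer lid held still by the fingers alone, its lower edge over 70 mm above the inner lid's underside, within 60 mm of the tin's axis, tilt under 0.2 rad (all of step 1 and z of inner_lid in the frame of tin between 0.074 and 0.082 m and horizontal distance between inner_lid and tin below 0.006 m and angle between inner_lid's own z axis and vertical below 0.07 rad and z of outer_lid in the frame of inner_lid above 0.07 m and horizontal distance between outer_lid and tin below 0.06 m and angle between outer_lid's own z axis and vertical below 0.2 rad and contact force between the fingers and outer_lid above 1 N and contact force between each of outer_lid, the fingers and inner_lid below 0.1 N and contact force between outer_lid and tin below 0.1 N and linear speed of outer_lid below 0.03 m/s and linear speed of inner_lid below 0.02 m/s); the arm keeps its last pose, push and grip.
It fails at once if the inner lid is unseated while the outer lid is off it (z of outer_lid in the frame of inner_lid above 0.018 m and not (z of inner_lid in the frame of tin between 0.074 and 0.082 m and horizontal distance between inner_lid and tin below 0.006 m and angle between inner_lid's own z axis and vertical below 0.07 rad)).
It fails at once if the new lid is let go more than 10 mm above its seat over the tin (z of inner_lid in the frame of tin above 0.088 m and horizontal distance between inner_lid and tin below 0.08 m and contact force between the fingers and inner_lid below 0.05 N).
It fails at once if the tin is shoved more than 40 mm or tipped (distance of tin from where it was at the start of the episode above 0.04 m or angle between tin's own z axis and vertical above 0.15 rad).
It fails at once if the basket is shoved more than 50 mm or tipped (distance of basket from where it was at the start of the episode above 0.05 m or angle between basket's own z axis and vertical above 0.2 rad).
It fails at once if a cup or the scoop is moved more than 30 mm (distance of any of cini0, cini1, cini2, scoop from where it was at the start of the episode above 0.03 m).
It also fails if it takes over 72 s, if anything falls off the work surface, if the arm or the gripper's body presses on something with over 40 N, if the wrist force passes 120 N, or if a joint passes its speed limit or range.

ROBOT

A 6-joint arm with a two-finger parallel gripper is mounted at the origin on the work surface. World frame = base frame: x ahead of the robot, y to its left, z up, the work surface at z = 0. Lengths are in m, angles in rad, forces in N, time in s.
With the tool pointing down it reaches from about 0.275 to 0.975 m from the base axis. Payload 8.4 kg.
Tool frame: the origin (TCP) lies between the finger pads; the fingertips stand 11 mm ahead of it and the grasp point (between the pads) lies 8 mm behind it; z points along the fingers, y is the line along which they close (so a half turn about z gives the same grasp; the last joint's range is limited). The gripper opens to 92 mm and grips with 3 to 60 N. Pads are 20 mm wide; open, the fingers measure 128 mm over their backs; the gripper's body (75 mm by 189 mm) begins 69 mm behind the grasp point.
Start: joints at [-1.332, 0.353, 1.633, -0, 1.155, -0.002], TCP at [0.149, -0.607, 0.226] pointing down, gripper open.
Joint ranges: [-2.63, 2.63], [-0.92, 2.1], [0.06, 2.66], [-1.3, 4.44], [0, 2.69], [-3.02, 3.02]. Speed limits (rad/s): [2.22, 2.22, 2.79, 3.14, 3.14, 3.14].

INTERFACE

Orientations are given as a unit quaternion [x, y, z, w].
In Python, from plant import env gives the robot as it stands. The module is installed in compiled form; this text tells all that it offers.
- The arm moves only by the tool drive_tool, never from a script. Its argument "increments" is a list of rows, each an object of numbers: "dx", "dy", "dz": the shift along the tool's x, y, z in mm; "rx", "ry", "rz": the turn, a rotation vector about the tool's x, y, z in degrees. In form: [{"dx": .., "dy": .., "dz": .., "rx": .., "ry": .., "rz": ..}, ...]. A call has 1 to 8 rows; each row is the pose to reach, as a shift and turn from the pose commanded when the call began, along the tool's axes at that moment; what a row does not reach only later rows make up. A row lasts 1/12 s, in which the tool goes at most 41.7 mm and 7.16 degrees, less where a joint would pass 70% of its speed; a pose out of reach is approached as far as the arm can. A call with a gripper value outside its range is refused whole. "gripper" is the finger opening in mm, from 0 to 91.9, set as the call begins (left out, the last holds). The fingers move at their own pace and stop on an object; "force" is the grip in N (left out, the last holds). Time passes only in rows, so rows that repeat a pose let the fingers close. It gives the time, the measured TCP pose, the force, the opening and the grip force at its end, in the units of the state.
- env.read_state(): the state, without advancing time (a new reading comes with each control period).
- env.camera(name): name is "scene" or "side" or "wrist"; returns (picture, depth): 480x640x3 uint8, blue, green, red; 480x640 float32, m along the optical axis (not along the pixel's ray), 0 where there is no reading.
- env.camera_info(name): a dict with "vertical_fov" (degrees; the focal length in pixels is half the picture's height over the tangent of half this angle, whatever the lens; pixels are square), "cx", "cy" (the principal point, pixels), "distortion" ([k1, k2, p1, p2, k3] as OpenCV has them; the pictures are not rectified), "xyz" and "attitude" of the camera in the world. Camera axes: x right, y up, looking along -z (the intrinsics and any distortion apply to the point x, -y, -z); pixel columns grow to the right and rows downward; lengths in m; the calibration is good to about 2 mm. A picture is of the moment at which its call begins: read the wrist's pose just before it. camera_info takes no time and is no camera call; for the wrist camera it gives the pose at the moment of the call.
- env.sign_off(): hands the job in; it is judged then, once.
The state is a dict: "time_s": time; "qpos": joint angles; "qvel": joint speeds; "joint_torque": joint torques, N m; "position": TCP position; "tool_rot": TCP orientation; "wrist_force": force on the tool from outside, world axes, zero at the start; "wrist_torque": the same for the moment, N m; "finger_gap": opening from 0.0 (shut) to 1.0 (fully open); "grasp_force": force on a finger pad.
Only numpy, scipy, OpenCV 4.12 (cv2) and the standard library are available. Lean on these libraries where they do the work, as an engineer would, in place of code of your own. Each camera call takes 0.05 s, during which the arm holds its last target. There are 200 camera calls.

## Working session

There is one attempt and no reset: what is moved stays moved. The work goes in short steps, Python scripts to look and compute and a tool call to move; the robot and the scene stay as the last step left them, time stands still between calls to the robot, and variables do not carry over. Pictures are saved under pics/ and viewed, at most 10 in all, crops included, and the job is handed in when it is done.

Besides the shell and the picture viewer there is one more tool, called after ">>>" by a JSON object that holds its "fn" and its "kwargs", one argument or row to a line. drive_tool: Moves the arm, as the interface text tells. Its arguments: {"type":"object","properties":{"increments":{"type":"array"},"gripper":{"type":"number"},"force":{"type":"number"}},"required":["increments"]}

```bash
mkdir -p pics; cat > h.py <<'E'
from plant import env
import numpy as np, cv2
from scipy.spatial.transform import Rotation as R
def snap(n,save=None):
    i=env.camera_info(n); p,d=env.camera(n)
    if save: cv2.imwrite('pics/'+save,p)
    np.savez('/tmp/'+n+'.npz',p=p,d=d); return p,d,i
def KD(i):
    f=240/np.tan(np.radians(i['vertical_fov'])/2)
    return np.array([[f,0,i['cx']],[0,f,i['cy']],[0,0,1]]),np.array(i['distortion'],float)
def att(i):
    a=np.array(i['attitude'],float); return a if a.shape==(3,3) else R.from_quat(a).as_matrix()
def cloud(d,i):
    K,D=KD(i); v,u=np.mgrid[0:480,0:640]
    n=cv2.undistortPoints(np.stack([u,v],-1).reshape(-1,1,2).astype(float),K,D).reshape(480,640,2)
    c=np.stack([n[...,0]*d,-n[...,1]*d,-d],-1)
    w=c@att(i).T+np.array(i['xyz']); w[d<=0]=np.nan; return w
E
python3 - <<'E'
from h import *
for n in ['scene','side']:
    p,d,i=snap(n,n+'0.png'); print(i,(d>0).mean())
    w=cloud(d,i); np.save('/tmp/%s_w.npy'%n,w)
    print(np.nanpercentile(w[...,2],[5,20,50]))
print(env.read_state())
E
```

```text
{'vertical_fov': 42.315372176672156, 'cx': 316.07076225070466, 'cy': 236.2976164145411, 'distortion': array([-0.17692262,  0.        ,  0.        ,  0.        ,  0.        ]), 'xyz': array([1.18559423, 0.22586516, 0.78959497]), 'attitude': array([0.19226999, 0.29947212, 0.77285985, 0.52539162])} 0.9957584635416666
[-0.56776012 -0.00079559  0.00102989]
{'vertical_fov': 51.004259265592665, 'cx': 319.98343904189244, 'cy': 249.9266172011417, 'distortion': array([-0.06281878,  0.        ,  0.        ,  0.        ,  0.        ]), 'xyz': array([0.32382641, 0.64223039, 0.54616822]), 'attitude': array([-0.09311775,  0.46372207,  0.86480179, -0.16854906])} 0.9958951822916666
[-7.31397159e-01 -2.04487481e-01 -2.96121736e-04]
{'time_s': 0.1, 'qpos': array([-1.33240375e+00,  3.53573724e-01,  1.63405954e+00, -2.86105712e-05,
        1.15523877e+00, -2.38346495e-03]), 'qvel': array([-0.00074966, -0.00088876, -0.00190274,  0.00018676, -0.00244064,
        0.00054449]), 'joint_torque': array([-1.28046046e-03, -5.94906127e+01, -3.34931159e+01,  6.97099068e-02,
        1.82902365e-02, -3.97810766e-05]), 'position': array([ 0.14893071, -0.60653554,  0.2249421 ]), 'tool_rot': array([ 9.92761213e-01,  1.20103144e-01, -8.83046342e-05, -6.33703249e-04]), 'wrist_force': array([-0.01510524, -0.08773706, -0.14168836]), 'wrist_torque': array([-0.00486959, -0.02463009,  0.04330723]), 'grasp_force': 0.0, 'finger_gap': 1.000860308789287}
```

View pics/scene0.png

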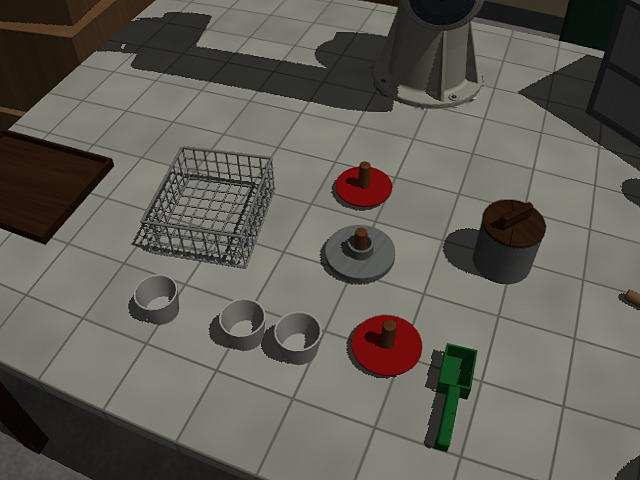

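View pics/side0.png

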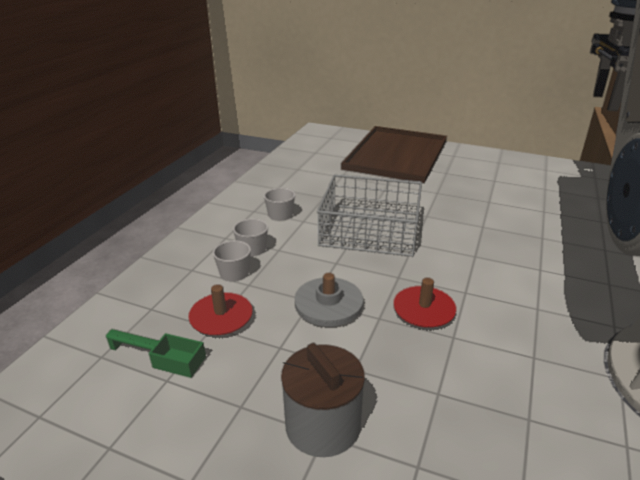

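The scene view shows the tin at about (510,240), with the old lid's ridge running from (492,222) to (533,208). The grey double lid is at (360,250) and the basket at (210,205). Red look-alikes are at (364,187) and (387,345), the cups are around (157,298), (242,325) and (297,337), and the scoop is at (452,395).

```bash
cat > m.py <<'E'
from h import *
S={n:np.load('/tmp/%s_w.npy'%n) for n in ['scene','side']}
def pts(n,box,z0,z1):
    u0,v0,u1,v1=box; w=S[n][v0:v1,u0:u1].reshape(-1,3); w=w[~np.isnan(w[:,0])]
    return w[(w[:,2]>z0)&(w[:,2]<z1)]
def circ(a):
    c=cv2.minEnclosingCircle(a[:,:2].astype(np.float32)); return np.round(c[0],4),round(c[1],4),len(a),np.round(np.median(a,0),4)
def rect(a):
    r=cv2.minAreaRect((a[:,:2]*1000).astype(np.float32)); return np.round(r[0],1),np.round(r[1],1),round(r[2],1),len(a)
B={'scene':dict(tin=(465,185,560,290),dbl=(315,215,405,290),bas=(125,135,285,275)),'side':dict(tin=(270,335,375,455),dbl=(285,265,370,330),bas=(310,165,435,260))}
for n in B:
    b=B[n]; print(n)
    print(' tin flange',circ(pts(n,b['tin'],.088,.1)))
    for z in (.107,.117): 
        a=pts(n,b['tin'],z,.126); print(' ridge',rect(a),np.round(np.percentile(a[:,2],[5,50,98]),4))
        q=np.cov((a[:,:2]).T); e,V=np.linalg.eigh(q); print('  dir',np.degrees(np.arctan2(V[1,1],V[0,1])))
    print(' dbl plate',circ(pts(n,b['dbl'],.012,.024)))
    print(' collar',circ(pts(n,b['dbl'],.036,.044)));print(' knob',circ(pts(n,b['dbl'],.06,.07)))
    print(' bas',rect(pts(n,b['bas'],.07,.088)))
E
python3 m.py
```

```text
scene
 tin flange (array([0.4781, 0.2568]), 0.0524, 2036, array([0.4901, 0.2583, 0.0958]))
 ridge (array([480.4, 257.6]), array([13. , 61.6]), 52.6, 380) [0.1085 0.1201 0.1239]
  dir 141.04223807395726
 ridge (array([480.3, 257.5]), array([12.9, 61.6]), 52.7, 252) [0.1177 0.1214 0.124 ]
  dir 141.40744715691957
 dbl plate (array([0.559, 0.035]), 0.0586, 2499, array([0.5713, 0.042 , 0.0206]))
 collar (array([0.5581, 0.0355]), 0.0225, 207, array([0.5663, 0.0395, 0.0401]))
 knob (array([0.559 , 0.0369]), 0.0107, 117, array([0.5613, 0.0371, 0.0659]))
 bas (array([ 568.5, -229.9]), array([194.8, 172.8]), 10.1, 1238)
side
 tin flange (array([0.4807, 0.258 ]), 0.0511, 3648, array([0.4763, 0.2681, 0.0948]))
 ridge (array([480.2, 258.8]), array([12.1, 60. ]), 52.9, 585) [0.1089 0.1199 0.1221]
  dir 142.47311567393066
 ridge (array([480.2, 258.8]), array([12. , 59.5]), 52.9, 397) [0.118  0.1206 0.1222]
  dir 141.70357008372437
 dbl plate (array([0.5614, 0.0358]), 0.0593, 2030, array([0.5491, 0.0516, 0.0202]))
 collar (array([0.5608, 0.0358]), 0.0223, 197, array([0.5558, 0.0432, 0.0397]))
 knob (array([0.5594, 0.0363]), 0.01, 95, array([0.5589, 0.0386, 0.0656]))
 bas (array([ 570.7, -230.3]), array([192.3, 175.9]), 10.1, 746)
```

```bash
cat > g.py <<'E'
import sys
from h import *
def go(x,y,z,yaw):  # yaw of tool y axis, deg, mod 180 choosing by joint-friendly q6
    s=env.read_state(); T=R.from_quat(s['tool_rot']); p=np.array(s['position'])
    a=np.radians(yaw); Y=np.array([np.cos(a),np.sin(a),0]); Z=np.array([0,0,-1.]); X=np.cross(Y,Z)
    G=R.from_matrix(np.stack([X,Y,Z],1))
    print('d mm',np.round(T.inv().apply(np.array([x,y,z])-p)*1000,1),'rot',np.round((T.inv()*G).as_rotvec(degrees=True),2),
      't',round(s['time_s'],2),'p',np.round(p,4),'F',np.round(s['wrist_force'],1),'gap',round(s['finger_gap']*91.9,1),'gf',round(s['grasp_force'],1),'q',np.round(s['qpos'],2))
if __name__=='__main__': go(*map(float,sys.argv[1:5]))
E
python3 g.py .48 .258 .2 52.5; python3 g.py .45 -.15 .22 0
```

```text
d mm [ 527.7 -760.6   25.9] rot [-4.000e-02 -8.000e-02 -1.287e+02] t 0.1 p [ 0.1489 -0.6065  0.2249] F [-0.  -0.1 -0.1] gap 92.0 gf 0.0 q [-1.33  0.35  1.63 -0.    1.16 -0.  ]
d mm [ 401.3 -371.6    5.4] rot [-6.00e-02 -5.00e-02 -7.62e+01] t 0.1 p [ 0.1489 -0.6065  0.2249] F [-0.  -0.1 -0.1] gap 92.0 gf 0.0 q [-1.33  0.35  1.63 -0.    1.16 -0.  ]
```

>>> {"fn": "drive_tool", "kwargs": {
  "increments": [
    {"dx": 400,"dy": -370,"dz": 5,"rz": -76},
    {"dx": 400,"dy": -370,"dz": 5,"rz": -76},
    {"dx": 400,"dy": -370,"dz": 5,"rz": -76},
    {"dx": 400,"dy": -370,"dz": 5,"rz": -76},
    {"dx": 400,"dy": -370,"dz": 5,"rz": -76},
    {"dx": 400,"dy": -370,"dz": 5,"rz": -76},
    {"dx": 400,"dy": -370,"dz": 5,"rz": -76},
    {"dx": 400,"dy": -370,"dz": 5,"rz": -76}
  ],
  "gripper": 50
}}

```text
invalid input
```

```bash
python3 g.py .48 .258 .2 52.5
```

```text
d mm [ 527.7 -760.6   25.9] rot [-4.000e-02 -8.000e-02 -1.287e+02] t 0.1 p [ 0.1489 -0.6065  0.2249] F [-0.  -0.1 -0.1] gap 92.0 gf 0.0 q [-1.33  0.35  1.63 -0.    1.16 -0.  ]
```

>>> {"fn": "drive_tool", "kwargs": {
  "increments": [
    {"dx": 40,"dy": -37,"dz": 0,"rx": 0,"ry": 0,"rz": -7},
    {"dx": 80,"dy": -74,"dz": 0,"rx": 0,"ry": 0,"rz": -14},
    {"dx": 120,"dy": -111,"dz": 0,"rx": 0,"ry": 0,"rz": -21},
    {"dx": 160,"dy": -148,"dz": 0,"rx": 0,"ry": 0,"rz": -28},
    {"dx": 200,"dy": -185,"dz": 0,"rx": 0,"ry": 0,"rz": -35},
    {"dx": 240,"dy": -222,"dz": 0,"rx": 0,"ry": 0,"rz": -42},
    {"dx": 240,"dy": -222,"dz": 0,"rx": 0,"ry": 0,"rz": -49},
    {"dx": 240,"dy": -222,"dz": 0,"rx": 0,"ry": 0,"rz": -56}
  ],
  "gripper": 50
}}

```text
time_s: 0.77
position: [0.3298, -0.3317, 0.2254]
tool_rot: [0.818, 0.575, 0.0, -0.0]
wrist_force: [0.3, 0.5, -0.5]
finger_gap: 0.543
grasp_force: 0.0
```

```bash
python3 g.py .48 .258 .2 52.5
```

```text
d mm [605.7 -59.   25.7] rot [ 0.000e+00 -3.000e-02 -7.235e+01] t 0.77 p [ 0.3298 -0.3317  0.2254] F [ 0.3  0.5 -0.5] gap 49.9 gf 0.0 q [-0.79  0.11  1.96  0.    1.08 -0.45]
```

>>> {"fn": "drive_tool", "kwargs": {
  "increments": [
    {"dx": 300,"dy": -30,"dz": 0,"rx": 0,"ry": 0,"rz": -36},
    {"dx": 300,"dy": -30,"dz": 0,"rx": 0,"ry": 0,"rz": -36},
    {"dx": 300,"dy": -30,"dz": 0,"rx": 0,"ry": 0,"rz": -36},
    {"dx": 300,"dy": -30,"dz": 0,"rx": 0,"ry": 0,"rz": -36},
    {"dx": 300,"dy": -30,"dz": 0,"rx": 0,"ry": 0,"rz": -36},
    {"dx": 300,"dy": -30,"dz": 0,"rx": 0,"ry": 0,"rz": -36},
    {"dx": 300,"dy": -30,"dz": 0,"rx": 0,"ry": 0,"rz": -36},
    {"dx": 300,"dy": -30,"dz": 0,"rx": 0,"ry": 0,"rz": -36}
  ]
}}

```text
time_s: 1.43
position: [0.4053, -0.0377, 0.2257]
tool_rot: [0.602, 0.798, 0.001, -0.0]
wrist_force: [-0.1, -0.3, -0.0]
finger_gap: 0.542
grasp_force: 0.0
```

```bash
python3 g.py .48 .258 .2 52.5
```

```text
d mm [263.7 153.2  26.2] rot [  0.08  -0.06 -36.53] t 1.43 p [ 0.4053 -0.0377  0.2257] F [-0.1 -0.3 -0. ] gap 49.8 gf 0.0 q [-0.1   0.    2.07  0.    1.07 -0.38]
```

>>> {"fn": "drive_tool", "kwargs": {
  "increments": [
    {"dx": 264,"dy": 153,"dz": 26,"rx": 0,"ry": 0,"rz": -36.5},
    {"dx": 264,"dy": 153,"dz": 26,"rx": 0,"ry": 0,"rz": -36.5},
    {"dx": 264,"dy": 153,"dz": 26,"rx": 0,"ry": 0,"rz": -36.5},
    {"dx": 264,"dy": 153,"dz": 26,"rx": 0,"ry": 0,"rz": -36.5},
    {"dx": 264,"dy": 153,"dz": 26,"rx": 0,"ry": 0,"rz": -36.5},
    {"dx": 264,"dy": 153,"dz": 26,"rx": 0,"ry": 0,"rz": -36.5},
    {"dx": 264,"dy": 153,"dz": 26,"rx": 0,"ry": 0,"rz": -36.5},
    {"dx": 264,"dy": 153,"dz": 26,"rx": 0,"ry": 0,"rz": -36.5}
  ]
}}

```text
time_s: 2.1
position: [0.481, 0.2575, 0.1989]
tool_rot: [0.322, 0.947, 0.001, 0.0]
wrist_force: [-0.3, -0.3, 0.1]
finger_gap: 0.546
grasp_force: 0.0
```

>>> {"fn": "drive_tool", "kwargs": {
  "increments": [
    {"dx": 0,"dy": 0,"dz": 0,"rx": 0,"ry": 0,"rz": 0}
  ]
}}

```text
time_s: 2.18
position: [0.4805, 0.2559, 0.1988]
tool_rot: [0.322, 0.947, -0.0, -0.0]
wrist_force: [-0.8, -0.8, -0.6]
finger_gap: 0.542
grasp_force: 0.0
```

```bash
python3 g.py .48 .258 .11 52.5; python3 - <<'E'
from h import *
p,d,i=snap('wrist','w1.png')
w=cloud(d,i).reshape(-1,3); w=w[~np.isnan(w[:,0])]; w=w[np.hypot(w[:,0]-.48,w[:,1]-.258)<.06]
a=w[(w[:,2]>.112)&(w[:,2]<.13)]; b=w[(w[:,2]>.085)&(w[:,2]<.105)]
print(cv2.minAreaRect((a[:,:2]*1000).astype(np.float32)) if len(a) else 0,np.median(a[:,2]),cv2.minEnclosingCircle((b[:,:2]*1000).astype(np.float32)))
E
```

```text
d mm [ 1.6  1.4 88.8] rot [-0.01 -0.02 -0.04] t 2.18 p [0.4805 0.2559 0.1988] F [-0.8 -0.8 -0.6] gap 49.8 gf 0.0 q [ 0.49  0.26  1.83  0.    1.05 -0.43]
((477.72686767578125, 257.56414794921875), (11.954267501831055, 58.871673583984375), 52.76094055175781) 0.11957044181773044 ((479.016357421875, 256.91790771484375), 50.801029205322266)
```

View pics/w1.png

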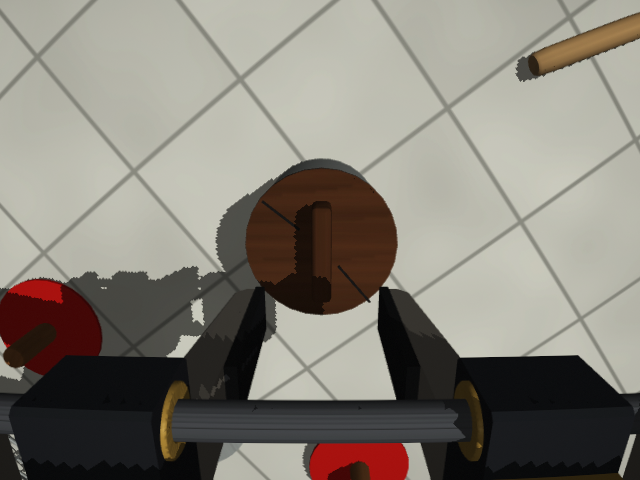

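The wrist view shows the ridge at u≈322, centred between the fingertips (265 and 380), so I can go down.

>>> {"fn": "drive_tool", "kwargs": {
  "increments": [
    {"dx": 1,"dy": 0,"dz": 35,"rx": 0,"ry": 0,"rz": 0},
    {"dx": 1,"dy": 0,"dz": 65,"rx": 0,"ry": 0,"rz": 0},
    {"dx": 1,"dy": 0,"dz": 80,"rx": 0,"ry": 0,"rz": 0},
    {"dx": 1,"dy": 0,"dz": 88,"rx": 0,"ry": 0,"rz": 0},
    {"dx": 1,"dy": 0,"dz": 88,"rx": 0,"ry": 0,"rz": 0}
  ]
}}

```text
time_s: 2.65
position: [0.4781, 0.2519, 0.1102]
tool_rot: [0.324, 0.946, -0.001, -0.001]
wrist_force: [-0.1, -1.1, 0.3]
finger_gap: 0.546
grasp_force: 0.0
```

>>> {"fn": "drive_tool", "kwargs": {
  "increments": [
    {"dx": 0,"dy": 0,"dz": 0,"rx": 0,"ry": 0,"rz": 0},
    {"dx": 0,"dy": 0,"dz": 0,"rx": 0,"ry": 0,"rz": 0},
    {"dx": 0,"dy": 0,"dz": 0,"rx": 0,"ry": 0,"rz": 0},
    {"dx": 0,"dy": 0,"dz": 0,"rx": 0,"ry": 0,"rz": 0},
    {"dx": 0,"dy": 0,"dz": 0,"rx": 0,"ry": 0,"rz": 0},
    {"dx": 0,"dy": 0,"dz": 0,"rx": 0,"ry": 0,"rz": 0}
  ],
  "gripper": 0,
  "force": 25
}}

```text
time_s: 3.15
position: [0.4796, 0.2544, 0.1122]
tool_rot: [0.323, 0.946, 0.001, 0.0]
wrist_force: [1.4, 0.9, 1.4]
finger_gap: 0.131
grasp_force: 0.7
```

>>> {"fn": "drive_tool", "kwargs": {
  "increments": [
    {"dx": 0,"dy": 0,"dz": 0,"rx": 0,"ry": 0,"rz": 0},
    {"dx": 0,"dy": 0,"dz": 0,"rx": 0,"ry": 0,"rz": 0},
    {"dx": 0,"dy": 0,"dz": 0,"rx": 0,"ry": 0,"rz": 0}
  ]
}}

```text
time_s: 3.4
position: [0.4796, 0.2544, 0.1122]
tool_rot: [0.323, 0.946, 0.0, 0.0]
wrist_force: [0.5, -0.4, 6.5]
finger_gap: 0.125
grasp_force: 25.0
```

>>> {"fn": "drive_tool", "kwargs": {
  "increments": [
    {"dx": 0,"dy": 0,"dz": -5,"rx": 0,"ry": 0,"rz": 0},
    {"dx": 0,"dy": 0,"dz": -13,"rx": 0,"ry": 0,"rz": 0},
    {"dx": 0,"dy": 0,"dz": -25,"rx": 0,"ry": 0,"rz": 0},
    {"dx": 0,"dy": 0,"dz": -45,"rx": 0,"ry": 0,"rz": 0},
    {"dx": 0,"dy": 0,"dz": -70,"rx": 0,"ry": 0,"rz": 0},
    {"dx": 0,"dy": 0,"dz": -90,"rx": 0,"ry": 0,"rz": 0},
    {"dx": 0,"dy": 0,"dz": -100,"rx": 0,"ry": 0,"rz": 0},
    {"dx": 0,"dy": 0,"dz": -100,"rx": 0,"ry": 0,"rz": 0}
  ]
}}

```text
time_s: 4.07
position: [0.4802, 0.2546, 0.214]
tool_rot: [0.323, 0.946, 0.001, 0.001]
wrist_force: [-0.0, 0.1, -1.3]
finger_gap: 0.129
grasp_force: 25.0
```

```bash
python3 g.py .5695 -.230 .21 10;  python3 g.py .52 .0 .21 20; python3 - <<'E'
from h import *
for n in ['scene','side']:
    p,d,i=snap(n,n+'1.png'); np.save('/tmp/%s_w.npy'%n,cloud(d,i))
    w=cloud(d,i).reshape(-1,3); w=w[~np.isnan(w[:,0])]; w=w[np.hypot(w[:,0]-.48,w[:,1]-.258)<.07]
    b=w[(w[:,2]>.082)&(w[:,2]<.096)]; print(cv2.minEnclosingCircle((b[:,:2]*1000).astype(np.float32)),len(b))
E
```

```text
d mm [-367.  -328.9    3.5] rot [2.20e-01 2.00e-02 4.23e+01] t 4.07 p [0.4802 0.2546 0.214 ] F [-0.   0.1 -1.3] gap 11.8 gf 25.0 q [ 0.48  0.24  1.82 -0.    1.08 -0.43]
d mm [-187.1 -177.1    3.7] rot [ 0.22  0.04 32.3 ] t 4.07 p [0.4802 0.2546 0.214 ] F [-0.   0.1 -1.3] gap 11.8 gf 25.0 q [ 0.48  0.24  1.82 -0.    1.08 -0.43]
((479.4217834472656, 258.89404296875), 51.37517166137695) 776
((480.4574890136719, 257.6854248046875), 50.01795196533203) 1183
```

View pics/side1.png

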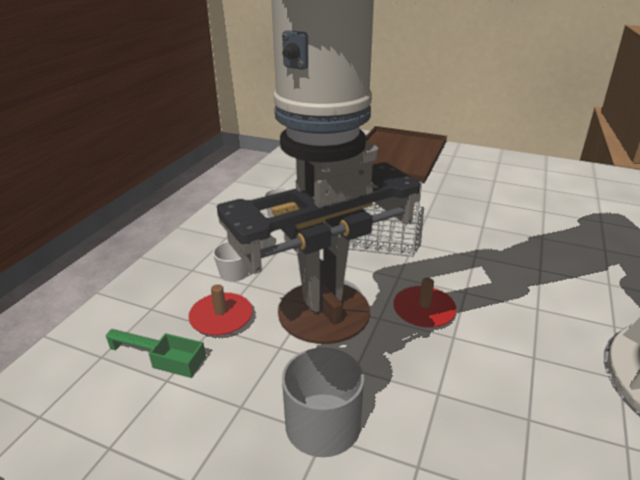

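>>> {"fn": "drive_tool", "kwargs": {
  "increments": [
    {"dx": -10,"dy": -9,"dz": 0,"rx": 0,"ry": 0,"rz": 2},
    {"dx": -28,"dy": -25,"dz": 0,"rx": 0,"ry": 0,"rz": 4},
    {"dx": -52,"dy": -47,"dz": 0,"rx": 0,"ry": 0,"rz": 7},
    {"dx": -80,"dy": -72,"dz": 0,"rx": 0,"ry": 0,"rz": 10},
    {"dx": -108,"dy": -97,"dz": 0,"rx": 0,"ry": 0,"rz": 13},
    {"dx": -136,"dy": -122,"dz": 0,"rx": 0,"ry": 0,"rz": 16},
    {"dx": -164,"dy": -147,"dz": 0,"rx": 0,"ry": 0,"rz": 19},
    {"dx": -190,"dy": -170,"dz": 0,"rx": 0,"ry": 0,"rz": 22}
  ]
}}

```text
time_s: 4.83
position: [0.5244, 0.0006, 0.2101]
tool_rot: [0.5, 0.866, -0.001, -0.001]
wrist_force: [-0.3, -0.6, -2.1]
finger_gap: 0.128
grasp_force: 25.0
```

```bash
python3 g.py .5695 -.232 .21 10
```

```text
d mm [-2.239e+02 -7.750e+01  1.000e-01] rot [-0.15 -0.03 20.06] t 4.83 p [0.5244 0.0006 0.2101] F [-0.3 -0.6 -2.1] gap 11.8 gf 25.0 q [-0.    0.21  1.86 -0.    1.07 -0.53]
```

>>> {"fn": "drive_tool", "kwargs": {
  "increments": [
    {"dx": -32,"dy": -11,"dz": 0,"rx": 0,"ry": 0,"rz": 3},
    {"dx": -64,"dy": -22,"dz": 0,"rx": 0,"ry": 0,"rz": 6},
    {"dx": -96,"dy": -33,"dz": 0,"rx": 0,"ry": 0,"rz": 9},
    {"dx": -128,"dy": -44,"dz": 0,"rx": 0,"ry": 0,"rz": 12},
    {"dx": -160,"dy": -55,"dz": 0,"rx": 0,"ry": 0,"rz": 15},
    {"dx": -190,"dy": -66,"dz": 0,"rx": 0,"ry": 0,"rz": 18},
    {"dx": -212,"dy": -74,"dz": 0,"rx": 0,"ry": 0,"rz": 20},
    {"dx": -223,"dy": -77,"dz": 0,"rx": 0,"ry": 0,"rz": 20}
  ]
}}

```text
time_s: 5.5
position: [0.5705, -0.2313, 0.2098]
tool_rot: [0.643, 0.766, -0.001, -0.001]
wrist_force: [0.3, -0.1, -1.6]
finger_gap: 0.128
grasp_force: 25.0
```

>>> {"fn": "drive_tool", "kwargs": {
  "increments": [
    {"dx": 0,"dy": 0,"dz": 0,"rx": 0,"ry": 0,"rz": 0},
    {"dx": 0,"dy": 0,"dz": 0,"rx": 0,"ry": 0,"rz": 0}
  ]
}}

```text
time_s: 5.67
position: [0.5706, -0.2279, 0.2103]
tool_rot: [0.641, 0.767, -0.0, -0.001]
wrist_force: [0.2, 0.6, -1.5]
finger_gap: 0.13
grasp_force: 25.0
```

```bash
python3 g.py .5695 -.232 .055 10
```

```text
d mm [ -4.1  -1.5 155.3] rot [-0.11 -0.09  0.26] t 5.67 p [ 0.5706 -0.2279  0.2103] F [ 0.2  0.6 -1.5] gap 12.0 gf 25.0 q [-0.38  0.35  1.67  0.    1.12 -0.56]
```

>>> {"fn": "drive_tool", "kwargs": {
  "increments": [
    {"dx": -4,"dy": -1,"dz": 30,"rx": 0,"ry": 0,"rz": 0},
    {"dx": -4,"dy": -1,"dz": 60,"rx": 0,"ry": 0,"rz": 0},
    {"dx": -4,"dy": -1,"dz": 90,"rx": 0,"ry": 0,"rz": 0},
    {"dx": -4,"dy": -1,"dz": 120,"rx": 0,"ry": 0,"rz": 0},
    {"dx": -4,"dy": -1,"dz": 145,"rx": 0,"ry": 0,"rz": 0},
    {"dx": -4,"dy": -1,"dz": 162,"rx": 0,"ry": 0,"rz": 0},
    {"dx": -4,"dy": -1,"dz": 164,"rx": 0,"ry": 0,"rz": 0},
    {"dx": -4,"dy": -1,"dz": 164,"rx": 0,"ry": 0,"rz": 0}
  ]
}}

```text
time_s: 6.33
position: [0.5703, -0.2305, 0.0466]
tool_rot: [0.64, 0.768, -0.0, -0.001]
wrist_force: [0.0, -1.3, -1.6]
finger_gap: 0.128
grasp_force: 25.0
```

>>> {"fn": "drive_tool", "kwargs": {
  "increments": [
    {"dx": 0,"dy": 0,"dz": 0,"rx": 0,"ry": 0,"rz": 0},
    {"dx": 0,"dy": 0,"dz": 0,"rx": 0,"ry": 0,"rz": 0},
    {"dx": 0,"dy": 0,"dz": 0,"rx": 0,"ry": 0,"rz": 0},
    {"dx": 0,"dy": 0,"dz": 0,"rx": 0,"ry": 0,"rz": 0},
    {"dx": 0,"dy": 0,"dz": 0,"rx": 0,"ry": 0,"rz": 0},
    {"dx": 0,"dy": 0,"dz": 0,"rx": 0,"ry": 0,"rz": 0}
  ],
  "gripper": 50
}}

```text
time_s: 6.83
position: [0.5715, -0.2323, 0.0481]
tool_rot: [0.641, 0.768, 0.0, 0.0]
wrist_force: [0.9, -0.8, -0.4]
finger_gap: 0.537
grasp_force: 0.0
```

>>> {"fn": "drive_tool", "kwargs": {
  "increments": [
    {"dx": 0,"dy": 0,"dz": -30,"rx": 0,"ry": 0,"rz": 0},
    {"dx": 0,"dy": 0,"dz": -60,"rx": 0,"ry": 0,"rz": 0},
    {"dx": 0,"dy": 0,"dz": -100,"rx": 0,"ry": 0,"rz": 0},
    {"dx": 0,"dy": 0,"dz": -140,"rx": 0,"ry": 0,"rz": 0},
    {"dx": 0,"dy": 0,"dz": -140,"rx": 0,"ry": 0,"rz": 0},
    {"dx": 0,"dy": 0,"dz": -140,"rx": 0,"ry": 0,"rz": 0}
  ]
}}

```text
time_s: 7.33
position: [0.5728, -0.2329, 0.1905]
tool_rot: [0.641, 0.768, 0.001, 0.003]
wrist_force: [0.1, 0.5, -0.1]
finger_gap: 0.543
grasp_force: 0.0
```

```bash
python3 - <<'E'
from h import *
snap('wrist','w2.png')
E
for y in 0 20 -20; do python3 g.py .5595 .0362 .15 $y; done
```

```text
d mm [266.4  36.1  38.1] rot [ 0.09  0.04 10.29] t 7.38 p [ 0.5715 -0.2323  0.1883] F [-0.   0.2 -0.7] gap 50.1 gf 0.0 q [-0.39  0.38  1.69  0.    1.08 -0.57]
d mm [266.4  36.1  38.1] rot [ 0.08  0.06 -9.71] t 7.38 p [ 0.5715 -0.2323  0.1883] F [-0.   0.2 -0.7] gap 50.1 gf 0.0 q [-0.39  0.38  1.69  0.    1.08 -0.57]
d mm [266.4  36.1  38.1] rot [9.000e-02 3.000e-02 3.029e+01] t 7.38 p [ 0.5715 -0.2323  0.1883] F [-0.   0.2 -0.7] gap 50.1 gf 0.0 q [-0.39  0.38  1.69  0.    1.08 -0.57]
```

View pics/w2.png

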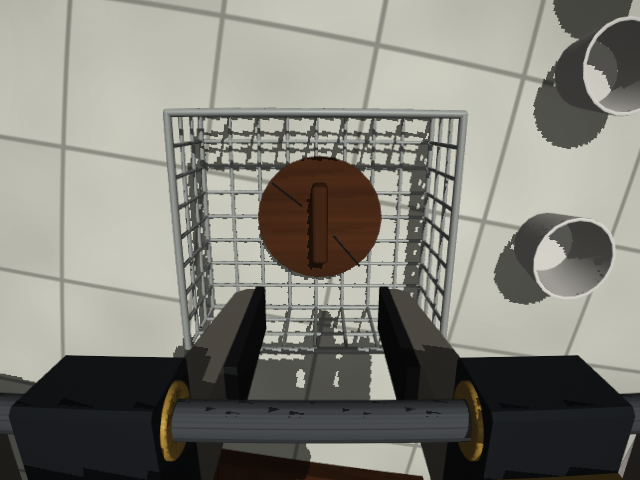

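The old lid lies in the middle of the basket, at about (320,217). Next is the double lid.

>>> {"fn": "drive_tool", "kwargs": {
  "increments": [
    {"dx": 266,"dy": 36,"dz": 28,"rx": 0,"ry": 0,"rz": 0},
    {"dx": 266,"dy": 36,"dz": 28,"rx": 0,"ry": 0,"rz": 0},
    {"dx": 266,"dy": 36,"dz": 28,"rx": 0,"ry": 0,"rz": 0},
    {"dx": 266,"dy": 36,"dz": 28,"rx": 0,"ry": 0,"rz": 0},
    {"dx": 266,"dy": 36,"dz": 28,"rx": 0,"ry": 0,"rz": 0},
    {"dx": 266,"dy": 36,"dz": 28,"rx": 0,"ry": 0,"rz": 0},
    {"dx": 266,"dy": 36,"dz": 28,"rx": 0,"ry": 0,"rz": 0},
    {"dx": 266,"dy": 36,"dz": 28,"rx": 0,"ry": 0,"rz": 0}
  ]
}}

```text
time_s: 8.05
position: [0.5571, 0.0396, 0.1571]
tool_rot: [0.639, 0.769, -0.001, -0.002]
wrist_force: [0.2, -0.3, 0.3]
finger_gap: 0.545
grasp_force: 0.0
```

>>> {"fn": "drive_tool", "kwargs": {
  "increments": [
    {"dx": 0,"dy": 0,"dz": 0,"rx": 0,"ry": 0,"rz": 0},
    {"dx": 0,"dy": 0,"dz": 0,"rx": 0,"ry": 0,"rz": 0},
    {"dx": 0,"dy": 0,"dz": 0,"rx": 0,"ry": 0,"rz": 0}
  ]
}}

```text
time_s: 8.3
position: [0.559, 0.0347, 0.159]
tool_rot: [0.641, 0.767, -0.0, -0.0]
wrist_force: [-0.2, -1.0, 0.3]
finger_gap: 0.546
grasp_force: 0.0
```

```bash
python3 g.py .5595 .0362 .0545 10; python3 - <<'E'
from h import *
p,d,i=snap('wrist','w3.png')
w=cloud(d,i).reshape(-1,3); w=w[~np.isnan(w[:,0])]; w=w[np.hypot(w[:,0]-.5595,w[:,1]-.0362)<.065]
for z0,z1 in ((.061,.075),(.036,.046),(.012,.026)):
    b=w[(w[:,2]>z0)&(w[:,2]<z1)]; print(cv2.minEnclosingCircle((b[:,:2]*1000).astype(np.float32)),len(b),np.median(b[:,2]))
E
```

```text
d mm [  1.4   0.9 104.5] rot [-0.06  0.01  0.23] t 8.3 p [0.559  0.0347 0.159 ] F [-0.2 -1.   0.3] gap 50.1 gf 0.0 q [ 0.06  0.33  1.84 -0.    0.98 -0.12]
((557.5971069335938, 34.53702163696289), 9.93126392364502) 718 0.06460189916655532
((557.7984619140625, 34.25450134277344), 21.20538330078125) 1138 0.03895697290588532
((557.5639038085938, 34.113643646240234), 57.34226608276367) 15855 0.018933391952106138
```

>>> {"fn": "drive_tool", "kwargs": {
  "increments": [
    {"dx": 1,"dy": 0,"dz": 35,"rx": 0,"ry": 0,"rz": 0},
    {"dx": 1,"dy": 0,"dz": 65,"rx": 0,"ry": 0,"rz": 0},
    {"dx": 1,"dy": 0,"dz": 85,"rx": 0,"ry": 0,"rz": 0},
    {"dx": 1,"dy": 0,"dz": 98,"rx": 0,"ry": 0,"rz": 0},
    {"dx": 1,"dy": 0,"dz": 103,"rx": 0,"ry": 0,"rz": 0},
    {"dx": 1,"dy": 0,"dz": 103,"rx": 0,"ry": 0,"rz": 0},
    {"dx": 1,"dy": 0,"dz": 103,"rx": 0,"ry": 0,"rz": 0},
    {"dx": 1,"dy": 0,"dz": 103,"rx": 0,"ry": 0,"rz": 0}
  ]
}}

```text
time_s: 9.02
position: [0.5599, 0.0366, 0.0577]
tool_rot: [0.641, 0.768, 0.001, 0.001]
wrist_force: [-0.4, 0.0, -0.3]
finger_gap: 0.542
grasp_force: 0.0
```

>>> {"fn": "drive_tool", "kwargs": {
  "increments": [
    {"dx": 0,"dy": 0,"dz": 0,"rx": 0,"ry": 0,"rz": 0},
    {"dx": 0,"dy": 0,"dz": 0,"rx": 0,"ry": 0,"rz": 0},
    {"dx": 0,"dy": 0,"dz": 0,"rx": 0,"ry": 0,"rz": 0},
    {"dx": 0,"dy": 0,"dz": 0,"rx": 0,"ry": 0,"rz": 0},
    {"dx": 0,"dy": 0,"dz": 0,"rx": 0,"ry": 0,"rz": 0},
    {"dx": 0,"dy": 0,"dz": 0,"rx": 0,"ry": 0,"rz": 0},
    {"dx": 0,"dy": 0,"dz": 0,"rx": 0,"ry": 0,"rz": 0},
    {"dx": 0,"dy": 0,"dz": 0,"rx": 0,"ry": 0,"rz": 0}
  ],
  "gripper": 0,
  "force": 40
}}

```text
time_s: 9.68
position: [0.5585, 0.037, 0.0567]
tool_rot: [0.641, 0.768, -0.0, -0.0]
wrist_force: [-3.7, 0.1, 5.3]
finger_gap: 0.205
grasp_force: 40.0
```

>>> {"fn": "drive_tool", "kwargs": {
  "increments": [
    {"dx": 0,"dy": 0,"dz": -4,"rx": 0,"ry": 0,"rz": 0},
    {"dx": 0,"dy": 0,"dz": -10,"rx": 0,"ry": 0,"rz": 0},
    {"dx": 0,"dy": 0,"dz": -22,"rx": 0,"ry": 0,"rz": 0},
    {"dx": 0,"dy": 0,"dz": -42,"rx": 0,"ry": 0,"rz": 0},
    {"dx": 0,"dy": 0,"dz": -67,"rx": 0,"ry": 0,"rz": 0},
    {"dx": 0,"dy": 0,"dz": -95,"rx": 0,"ry": 0,"rz": 0},
    {"dx": 0,"dy": 0,"dz": -120,"rx": 0,"ry": 0,"rz": 0},
    {"dx": 0,"dy": 0,"dz": -140,"rx": 0,"ry": 0,"rz": 0}
  ]
}}

```text
time_s: 10.35
position: [0.5596, 0.037, 0.1997]
tool_rot: [0.641, 0.768, 0.001, 0.001]
wrist_force: [0.2, -0.5, -3.3]
finger_gap: 0.206
grasp_force: 40.0
```

```bash
python3 g.py .480 .2583 .2 30; python3 - <<'E'
from h import *
for n in ['scene','side']:
    p,d,i=snap(n,n+'2.png')
E
```

```text
d mm [231.9 -38.8  -0.5] rot [  0.14   0.04 -19.7 ] t 10.35 p [0.5596 0.037  0.1997] F [ 0.2 -0.5 -3.3] gap 18.9 gf 40.0 q [ 0.06  0.28  1.8   0.    1.06 -0.12]
```

View pics/side2.png

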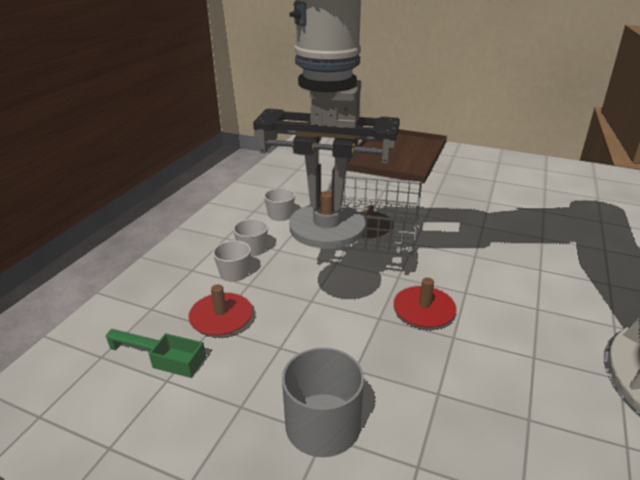

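Both lids are lifted and level, with the outer lid still nested. I'll carry them over the tin gently.

>>> {"fn": "drive_tool", "kwargs": {
  "increments": [
    {"dx": 8,"dy": -1,"dz": 0,"rx": 0,"ry": 0,"rz": 0},
    {"dx": 24,"dy": -4,"dz": 0,"rx": 0,"ry": 0,"rz": 0},
    {"dx": 46,"dy": -8,"dz": 0,"rx": 0,"ry": 0,"rz": 0},
    {"dx": 70,"dy": -12,"dz": 0,"rx": 0,"ry": 0,"rz": 0},
    {"dx": 95,"dy": -16,"dz": 0,"rx": 0,"ry": 0,"rz": 0},
    {"dx": 120,"dy": -20,"dz": 0,"rx": 0,"ry": 0,"rz": 0},
    {"dx": 145,"dy": -24,"dz": 0,"rx": 0,"ry": 0,"rz": 0},
    {"dx": 170,"dy": -28,"dz": 0,"rx": 0,"ry": 0,"rz": 0}
  ]
}}

```text
time_s: 11.12
position: [0.499, 0.2003, 0.1946]
tool_rot: [0.641, 0.768, -0.001, -0.001]
wrist_force: [0.9, -0.3, -4.6]
finger_gap: 0.208
grasp_force: 40.0
```

>>> {"fn": "drive_tool", "kwargs": {
  "increments": [
    {"dx": 23,"dy": -4,"dz": 0,"rx": 0,"ry": 0,"rz": 0},
    {"dx": 42,"dy": -7,"dz": 0,"rx": 0,"ry": 0,"rz": 0},
    {"dx": 54,"dy": -9,"dz": 0,"rx": 0,"ry": 0,"rz": 0},
    {"dx": 60,"dy": -10,"dz": 0,"rx": 0,"ry": 0,"rz": 0},
    {"dx": 62,"dy": -10,"dz": 0,"rx": 0,"ry": 0,"rz": 0},
    {"dx": 62,"dy": -10,"dz": 0,"rx": 0,"ry": 0,"rz": 0},
    {"dx": 62,"dy": -10,"dz": 0,"rx": 0,"ry": 0,"rz": 0},
    {"dx": 62,"dy": -10,"dz": 0,"rx": 0,"ry": 0,"rz": 0}
  ]
}}

```text
time_s: 11.78
position: [0.4804, 0.2576, 0.1965]
tool_rot: [0.641, 0.767, -0.0, 0.0]
wrist_force: [0.7, 0.6, -3.6]
finger_gap: 0.207
grasp_force: 40.0
```

```bash
python3 - <<'E'
from h import *
for n in ['scene','side','scene']:
    s=env.read_state(); print(np.round(s['position'],4))
    p,d,i=snap(n,n+'3.png'); w=cloud(d,i).reshape(-1,3); w=w[~np.isnan(w[:,0])]; w=w[np.hypot(w[:,0]-.48,w[:,1]-.258)<.075]
    pl=w[(w[:,2]>.153)&(w[:,2]<.17)]; print(n,'lid',cv2.minEnclosingCircle((pl[:,:2]*1000).astype(np.float32)),len(pl),np.percentile(pl[:,2],[10,50,90]))
    A=np.c_[pl[:,:2],np.ones(len(pl))]; print(np.linalg.lstsq(A,pl[:,2],rcond=None)[0])
    pl=w[(w[:,2]>.02)&(w[:,2]<.094)&(np.hypot(w[:,0]-.48,w[:,1]-.258)<.06)]; 
    ax=pl[:,:2]; print('tin',cv2.minEnclosingCircle((ax*1000).astype(np.float32)),len(ax))
E
python3 g.py .480 .2583 .2 10
```

```text
[0.4804 0.2576 0.1965]
scene lid ((479.8330993652344, 256.2247314453125), 58.93079376220703) 2740 [0.15843744 0.16055446 0.16242204]
[-0.01353328  0.00056404  0.16703152]
tin ((479.6558837890625, 257.8928527832031), 50.789337158203125) 2899
[0.4804 0.2577 0.1965]
side lid ((480.8581237792969, 255.4236297607422), 58.11715316772461) 4669 [0.15857044 0.1598973  0.16098139]
[ 0.0060932  -0.01717306  0.16161519]
tin ((480.1564025878906, 259.2904968261719), 49.465030670166016) 4407
[0.4804 0.2577 0.1966]
scene lid ((480.4701232910156, 254.53994750976562), 59.08586120605469) 2753 [0.15851495 0.1606986  0.1624622 ]
[-0.01466764  0.00088827  0.16758608]
tin ((479.8197021484375, 258.3092956542969), 51.29463577270508) 2917
d mm [ 0.5 -0.3 -3.4] rot [0.   0.   0.24] t 11.93 p [0.4804 0.2579 0.1966] F [ 0.9  0.5 -3.4] gap 19.0 gf 40.0 q [ 0.49  0.26  1.83 -0.    1.05  0.31]
```

>>> {"fn": "drive_tool", "kwargs": {
  "increments": [
    {"dx": 1,"dy": 0,"dz": 8,"rx": 0,"ry": 0,"rz": 0},
    {"dx": 2,"dy": 0,"dz": 18,"rx": 0,"ry": 0,"rz": 0},
    {"dx": 2,"dy": 0,"dz": 28,"rx": 0,"ry": 0,"rz": 0},
    {"dx": 2,"dy": 0,"dz": 36,"rx": 0,"ry": 0,"rz": 0},
    {"dx": 2,"dy": 0,"dz": 42,"rx": 0,"ry": 0,"rz": 0},
    {"dx": 2,"dy": 0,"dz": 46,"rx": 0,"ry": 0,"rz": 0},
    {"dx": 2,"dy": 0,"dz": 48,"rx": 0,"ry": 0,"rz": 0},
    {"dx": 2,"dy": 0,"dz": 50,"rx": 0,"ry": 0,"rz": 0}
  ]
}}

```text
time_s: 12.6
position: [0.4798, 0.2605, 0.1463]
tool_rot: [0.641, 0.768, -0.0, -0.0]
wrist_force: [0.2, 0.2, -2.9]
finger_gap: 0.202
grasp_force: 40.0
```

>>> {"fn": "drive_tool", "kwargs": {
  "increments": [
    {"dx": 0,"dy": 0,"dz": 2,"rx": 0,"ry": 0,"rz": 0},
    {"dx": 0,"dy": 0,"dz": 4,"rx": 0,"ry": 0,"rz": 0},
    {"dx": 0,"dy": 0,"dz": 6,"rx": 0,"ry": 0,"rz": 0},
    {"dx": 0,"dy": 0,"dz": 7.5,"rx": 0,"ry": 0,"rz": 0},
    {"dx": 0,"dy": 0,"dz": 9,"rx": 0,"ry": 0,"rz": 0},
    {"dx": 0,"dy": 0,"dz": 10,"rx": 0,"ry": 0,"rz": 0},
    {"dx": 0,"dy": 0,"dz": 10,"rx": 0,"ry": 0,"rz": 0},
    {"dx": 0,"dy": 0,"dz": 10,"rx": 0,"ry": 0,"rz": 0}
  ]
}}

```text
time_s: 13.27
position: [0.4798, 0.2604, 0.1366]
tool_rot: [0.641, 0.768, -0.0, -0.0]
wrist_force: [0.0, -0.1, -3.7]
finger_gap: 0.208
grasp_force: 40.0
```

```bash
cat > c.py <<'E'
from h import *
for n in ['scene','side']:
    p,d,i=snap(n,n+'4.png'); w=cloud(d,i).reshape(-1,3); w=w[~np.isnan(w[:,0])]; r=np.hypot(w[:,0]-.48,w[:,1]-.258); w=w[r<.075]; r=r[r<.075]
    pl=w[(w[:,2]>.09)&(w[:,2]<.125)&(r<.052)&(r>.026)]; pl=pl[abs(pl[:,2]-np.median(pl[:,2]))<.004]
    print(n,cv2.minEnclosingCircle((w[(w[:,2]>.088)&(w[:,2]<.105)][:,:2]*1000).astype(np.float32)),np.percentile(pl[:,2],[10,50,90]),len(pl))
    A=np.c_[pl[:,:2],np.ones(len(pl))]; print(np.linalg.lstsq(A,pl[:,2],rcond=None)[0])
    k=w[(w[:,2]>.112)&(w[:,2]<.122)]; k=k[np.hypot(k[:,0]-.48,k[:,1]-.258)<.03]; print('collar',cv2.minEnclosingCircle((k[:,:2]*1000).astype(np.float32)),len(k))
E
python3 c.py; python3 g.py .48 .258 .1345 10
```

```text
scene ((479.91180419921875, 258.6838684082031), 59.27629852294922) [0.09913564 0.10074017 0.10242642] 1609
[-0.00982049 -0.00068797  0.10572263]
collar ((480.3057861328125, 257.6907043457031), 22.26993751525879) 248
side ((480.5735778808594, 258.5801696777344), 57.952613830566406) [0.09870443 0.09967699 0.10070939] 2784
[ 0.00138725 -0.00633989  0.10073142]
collar ((479.23919677734375, 260.463134765625), 20.297237396240234) 372
d mm [-2.4 -0.3  2.2] rot [ 0.01 -0.    0.3 ] t 13.37 p [0.4798 0.2604 0.1367] F [ 0.6  0.2 -2.6] gap 19.1 gf 40.0 q [ 0.49  0.34  1.88 -0.    0.92  0.31]
```

>>> {"fn": "drive_tool", "kwargs": {
  "increments": [
    {"dx": 0,"dy": 0,"dz": 0.5,"rx": 0,"ry": 0,"rz": 0},
    {"dx": 0,"dy": 0,"dz": 1,"rx": 0,"ry": 0,"rz": 0},
    {"dx": 0,"dy": 0,"dz": 1.5,"rx": 0,"ry": 0,"rz": 0},
    {"dx": 0,"dy": 0,"dz": 2,"rx": 0,"ry": 0,"rz": 0},
    {"dx": 0,"dy": 0,"dz": 2,"rx": 0,"ry": 0,"rz": 0}
  ]
}}

```text
time_s: 13.78
position: [0.4797, 0.2604, 0.1347]
tool_rot: [0.641, 0.768, -0.0, -0.0]
wrist_force: [-0.3, -1.1, -1.1]
finger_gap: 0.204
grasp_force: 40.0
```

>>> {"fn": "drive_tool", "kwargs": {
  "increments": [
    {"dx": 0,"dy": 0,"dz": 0.5,"rx": 0,"ry": 0,"rz": 0},
    {"dx": 0,"dy": 0,"dz": 1,"rx": 0,"ry": 0,"rz": 0},
    {"dx": 0,"dy": 0,"dz": 1,"rx": 0,"ry": 0,"rz": 0}
  ]
}}

```text
time_s: 14.03
position: [0.4798, 0.2605, 0.1346]
tool_rot: [0.641, 0.768, 0.0, 0.0]
wrist_force: [-4.7, -2.6, 9.8]
finger_gap: 0.203
grasp_force: 40.0
```

Contact at the seated height, pressing with about 10 N. I'll let go and lift clear.

>>> {"fn": "drive_tool", "kwargs": {
  "increments": [
    {"dx": 0,"dy": 0,"dz": 0,"rx": 0,"ry": 0,"rz": 0},
    {"dx": 0,"dy": 0,"dz": 0,"rx": 0,"ry": 0,"rz": 0},
    {"dx": 0,"dy": 0,"dz": 0,"rx": 0,"ry": 0,"rz": 0},
    {"dx": 0,"dy": 0,"dz": 0,"rx": 0,"ry": 0,"rz": 0},
    {"dx": 0,"dy": 0,"dz": 0,"rx": 0,"ry": 0,"rz": 0},
    {"dx": 0,"dy": 0,"dz": 0,"rx": 0,"ry": 0,"rz": 0},
    {"dx": 0,"dy": 0,"dz": 0,"rx": 0,"ry": 0,"rz": 0},
    {"dx": 0,"dy": 0,"dz": 0,"rx": 0,"ry": 0,"rz": 0}
  ],
  "gripper": 75
}}

```text
time_s: 14.7
position: [0.4798, 0.2604, 0.1335]
tool_rot: [0.641, 0.768, -0.0, -0.0]
wrist_force: [-0.6, -0.3, -0.0]
finger_gap: 0.764
grasp_force: 0.0
```

>>> {"fn": "drive_tool", "kwargs": {
  "increments": [
    {"dx": 0,"dy": 0,"dz": -20,"rx": 0,"ry": 0,"rz": 0},
    {"dx": 0,"dy": 0,"dz": -50,"rx": 0,"ry": 0,"rz": 0},
    {"dx": 0,"dy": 0,"dz": -65,"rx": 0,"ry": 0,"rz": 0},
    {"dx": 0,"dy": 0,"dz": -65,"rx": 0,"ry": 0,"rz": 0},
    {"dx": 0,"dy": 0,"dz": -65,"rx": 0,"ry": 0,"rz": 0}
  ]
}}

```text
time_s: 15.12
position: [0.4802, 0.2606, 0.1991]
tool_rot: [0.641, 0.768, 0.001, 0.0]
wrist_force: [0.1, -0.5, -0.9]
finger_gap: 0.819
grasp_force: 0.0
```

```bash
python3 c.py; python3 - <<'E'
from h import *
s=env.read_state(); print(s['position'],s['finger_gap'])
p,d,i=snap('wrist','w5.png')
w=cloud(d,i).reshape(-1,3); w=w[~np.isnan(w[:,0])]; w=w[np.hypot(w[:,0]-.48,w[:,1]-.258)<.065]
for z0,z1 in ((.138,.152),(.113,.123),(.09,.104)):
    b=w[(w[:,2]>z0)&(w[:,2]<z1)]; print(cv2.minEnclosingCircle((b[:,:2]*1000).astype(np.float32)),len(b),np.median(b[:,2]))
E
```

```text
scene ((479.9624938964844, 259.6850280761719), 59.38111114501953) [0.09727335 0.09888137 0.10057461] 1641
[-0.00734872 -0.00058375  0.10263681]
collar ((479.54095458984375, 257.60748291015625), 22.970523834228516) 309
side ((480.2241516113281, 258.0999755859375), 57.89078140258789) [0.09680666 0.09781554 0.09881761] 3041
[ 0.00195137 -0.00489774  0.09817702]
collar ((479.7270812988281, 258.4136047363281), 21.55978775024414) 479
[0.47913483 0.26008368 0.19754562] 0.8167027348098521
((479.51434326171875, 258.15069580078125), 9.977980613708496) 980 0.14259511692554083
((478.6672668457031, 257.869873046875), 21.203786849975586) 1462 0.1168712953303286
((478.5631408691406, 257.4599304199219), 57.56234359741211) 20195 0.09693223264905287
```

View pics/w5.png

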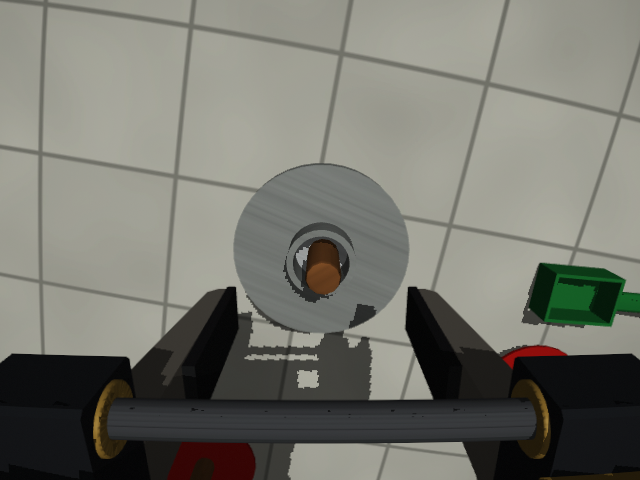

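The double lid sits level at rim height with the plate at 0.098 m. Its collar, at about (320,260), is centred between the fingers. I'll go down to take the collar.

>>> {"fn": "drive_tool", "kwargs": {
  "increments": [
    {"dx": -1.5,"dy": 0,"dz": 30,"rx": 0,"ry": 0,"rz": 0},
    {"dx": -1.5,"dy": 0,"dz": 55,"rx": 0,"ry": 0,"rz": 0},
    {"dx": -1.5,"dy": 0,"dz": 70,"rx": 0,"ry": 0,"rz": 0},
    {"dx": -1.5,"dy": 0,"dz": 78,"rx": 0,"ry": 0,"rz": 0},
    {"dx": -1.5,"dy": 0,"dz": 83,"rx": 0,"ry": 0,"rz": 0},
    {"dx": -1.5,"dy": 0,"dz": 85,"rx": 0,"ry": 0,"rz": 0},
    {"dx": -1.5,"dy": 0,"dz": 85,"rx": 0,"ry": 0,"rz": 0},
    {"dx": -1.5,"dy": 0,"dz": 85,"rx": 0,"ry": 0,"rz": 0}
  ]
}}

```text
time_s: 15.93
position: [0.4805, 0.2592, 0.1142]
tool_rot: [0.641, 0.768, 0.0, 0.0]
wrist_force: [0.0, 0.0, 0.3]
finger_gap: 0.812
grasp_force: 0.0
```

>>> {"fn": "drive_tool", "kwargs": {
  "increments": [
    {"dx": 0,"dy": 0,"dz": 0,"rx": 0,"ry": 0,"rz": 0},
    {"dx": 0,"dy": 0,"dz": 0,"rx": 0,"ry": 0,"rz": 0},
    {"dx": 0,"dy": 0,"dz": 0,"rx": 0,"ry": 0,"rz": 0},
    {"dx": 0,"dy": 0,"dz": 0,"rx": 0,"ry": 0,"rz": 0},
    {"dx": 0,"dy": 0,"dz": 0,"rx": 0,"ry": 0,"rz": 0},
    {"dx": 0,"dy": 0,"dz": 0,"rx": 0,"ry": 0,"rz": 0},
    {"dx": 0,"dy": 0,"dz": 0,"rx": 0,"ry": 0,"rz": 0},
    {"dx": 0,"dy": 0,"dz": 0,"rx": 0,"ry": 0,"rz": 0}
  ],
  "gripper": 30,
  "force": 25
}}

```text
time_s: 16.6
position: [0.48, 0.259, 0.1138]
tool_rot: [0.641, 0.768, -0.0, -0.0]
wrist_force: [-2.2, -0.8, 4.1]
finger_gap: 0.455
grasp_force: 25.0
```

>>> {"fn": "drive_tool", "kwargs": {
  "increments": [
    {"dx": 0,"dy": 0,"dz": -2,"rx": 0,"ry": 0,"rz": 0},
    {"dx": 0,"dy": 0,"dz": -4,"rx": 0,"ry": 0,"rz": 0},
    {"dx": 0,"dy": 0,"dz": -7,"rx": 0,"ry": 0,"rz": 0},
    {"dx": 0,"dy": 0,"dz": -11,"rx": 0,"ry": 0,"rz": 0},
    {"dx": 0,"dy": 0,"dz": -16,"rx": 0,"ry": 0,"rz": 0},
    {"dx": 0,"dy": 0,"dz": -22,"rx": 0,"ry": 0,"rz": 0},
    {"dx": 0,"dy": 0,"dz": -29,"rx": 0,"ry": 0,"rz": 0},
    {"dx": 0,"dy": 0,"dz": -37,"rx": 0,"ry": 0,"rz": 0}
  ]
}}

```text
time_s: 17.27
position: [0.48, 0.2589, 0.1513]
tool_rot: [0.641, 0.768, -0.0, -0.0]
wrist_force: [0.5, 0.6, -1.5]
finger_gap: 0.449
grasp_force: 25.0
```

>>> {"fn": "drive_tool", "kwargs": {
  "increments": [
    {"dx": 0,"dy": 0,"dz": -10,"rx": 0,"ry": 0,"rz": 0},
    {"dx": 0,"dy": 0,"dz": -22,"rx": 0,"ry": 0,"rz": 0},
    {"dx": 0,"dy": 0,"dz": -35,"rx": 0,"ry": 0,"rz": 0},
    {"dx": 0,"dy": 0,"dz": -47,"rx": 0,"ry": 0,"rz": 0},
    {"dx": 0,"dy": 0,"dz": -54,"rx": 0,"ry": 0,"rz": 0},
    {"dx": 0,"dy": 0,"dz": -58,"rx": 0,"ry": 0,"rz": 0},
    {"dx": 0,"dy": 0,"dz": -58,"rx": 0,"ry": 0,"rz": 0},
    {"dx": 0,"dy": 0,"dz": -58,"rx": 0,"ry": 0,"rz": 0}
  ]
}}

```text
time_s: 17.93
position: [0.4799, 0.2589, 0.2085]
tool_rot: [0.641, 0.768, 0.0, -0.0]
wrist_force: [0.7, 0.0, -1.2]
finger_gap: 0.455
grasp_force: 25.0
```

>>> {"fn": "drive_tool", "kwargs": {
  "increments": [
    {"dx": 0,"dy": 0,"dz": 0,"rx": 0,"ry": 0,"rz": 0},
    {"dx": 0,"dy": 0,"dz": 0,"rx": 0,"ry": 0,"rz": 0},
    {"dx": 0,"dy": 0,"dz": 0,"rx": 0,"ry": 0,"rz": 0},
    {"dx": 0,"dy": 0,"dz": 0,"rx": 0,"ry": 0,"rz": 0}
  ]
}}

```text
time_s: 18.27
position: [0.4799, 0.2588, 0.2081]
tool_rot: [0.641, 0.768, -0.0, -0.0]
wrist_force: [-0.3, 0.5, -1.3]
finger_gap: 0.454
grasp_force: 25.0
```

```bash
python3 - <<'E'
from h import *
s=env.read_state(); print(s['position'],s['finger_gap'],s['grasp_force'],s['qvel'].max(),s['wrist_force'])
for n in ['scene','side']:
    p,d,i=snap(n,n+'6.png'); w=cloud(d,i).reshape(-1,3); w=w[~np.isnan(w[:,0])]; r=np.hypot(w[:,0]-.48,w[:,1]-.258)
    for z0,z1 in ((.185,.2),(.088,.1),(.138,.15)):
        m=(w[:,2]>z0)&(w[:,2]<z1)&(r<.07); b=w[m]
        if len(b)>20: print(n,cv2.minEnclosingCircle((b[:,:2]*1000).astype(np.float32)),len(b),np.median(b[:,2]),np.linalg.lstsq(np.c_[b[:,:2],np.ones(len(b))],b[:,2],rcond=None)[0])
E
```

```text
[0.47985089 0.25884559 0.20813768] 0.4544736929406052 24.99904161086306 0.001685710502517954 [-0.2828347   0.47611608 -1.29364731]
scene ((481.20867919921875, 258.38360595703125), 58.36676025390625) 2600 0.1930169712461045 [-0.01960546  0.00037621  0.20240457]
scene ((481.0244445800781, 258.74053955078125), 52.65922164916992) 2213 0.09487875082163932 [-0.01093689 -0.00091289  0.10044287]
side ((482.8421630859375, 258.99884033203125), 58.370269775390625) 4522 0.1925158207374239 [ 0.00967588 -0.0218505   0.19381059]
side ((480.8397216796875, 258.7065734863281), 51.935333251953125) 3711 0.09376221713774102 [ 0.00350007 -0.00750083  0.09408034]
```

View pics/side6.png

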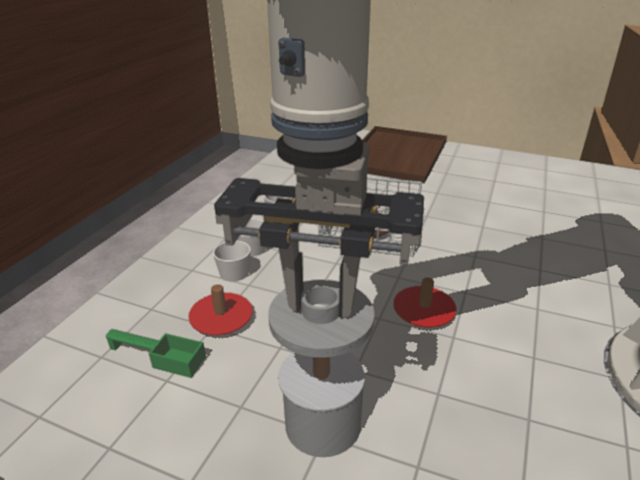

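The outer lid is held level about 95 mm up from its nested position. The inner lid's knob shows at (320,363), and its flange is still at 0.094 m on the tin. I'll hand the job in.

```bash
python3 -c "
from plant import env
print(env.sign_off())"
```

```text
the job is handed in; nothing more can be done
None
```

I handed the job in at about 18 s of the 72 s; no verdict came back. By my last measurements the old lid is in the basket, the inner lid is seated level on the tin, and the outer lid is held level and still, its lower edge about 100 mm above the inner lid's underside.

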